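# Seat the sample cell and hold its bayonet lid at half lock

## Task

Seat the steel sample cell on the yellow dock so that both pegs go through its foot and it sits fully home. Then put the blue lid into the cell's mouth, lugs through the notches, until it sits down on the rim, and turn it clockwise (seen from above) to the green half-way marks, 45 degrees on from the white ones; do not let it come near the red marks, where it locks with a click. The lid springs back if let go, so finish while still gripping it there; leave the bottle, the steel bob and the spatula where they are.

Things in the scene. Friction and masses are not known exactly. Their poses are not given: they have to be found in the camera images.
- dock: Fixed yellow round dock, 128 mm across, 25 mm high, small grey pad in its middle. Two upright steel pegs, 10 mm thick, at x = +42 and -42 mm of its frame rise 15 mm above its top, the last 5 mm tapered to 5 mm. Origin: centre of the underside; z up. The cell fits either way round (half turn).
- dock_top (a point): Centre of the dock's top face, 25 mm above the dock's origin, axes as the dock. The seated cell's origin comes to this point.
- cell: Loose steel sample cell, about 0.45 kg, 60 mm high. Origin: centre of underside; z up. Foot: bar 108 mm (x) by 40 mm (y), 8 mm thick, with 13 mm through holes at x = +42 and -42 mm. Above it a round body 56 mm across (16-sided near the top, flats at +y and -y), open on top; grip it over its y sides near the rim, TCP about 48 mm above its origin. Same after a half turn.
- cell_mouth (a point): Centre of the cell's mouth, on top of the rim, 60 mm above its origin, axes as the cell. Dark inward rim 5.5 mm thick, 33 mm hole, with notches at +x and -x, 14 mm wide, reaching 24 mm from the axis; free chamber 24 mm deep below. Paint marks on the rim's edge: white at the notches, green 45 degrees clockwise of them, red 90 degrees clockwise.
- lock_ring (a joint): Brass lock ring in the cell under the rim, rad, 0 at rest, growing clockwise from above, stop at 1.26. Its dogs meet the lid's lugs when the lid has turned about 0.30 from the white marks, then it follows the lid (about 0.48 with the lid half-way). Its spring pushes the lid back with 0.03 N m at first, 0.06 half-way. Past 0.9 (lid at 69 degrees) it counts as clicked locked.
- lid: Loose bayonet lid, about 0.15 kg, 53.5 mm high. Origin: centre of underside of its steel spigot, on which it stands; z up. Spigot 28 mm across, 15 mm long; at its foot lugs along +x and -x, 9 mm wide, 7 mm high, reaching 21.5 mm from the axis. Blue disc 49 mm across, z 15 to 23 mm. Blue grip bar on it along x, 48 mm long, 12 mm thick, z 23 to 53.5 mm, white line on top. Same after a half turn.
- lid_seat (a point): Centre of the underside of the lid's disc, 15 mm above the lid's origin; meets point cell_mouth when the lid sits on the rim. It goes in with the bar on the white marks (about 5 degrees of play); the lugs then have about 2 mm of height to spare under the rim. Anticlockwise it stops after about 10 degrees.
- lid_grip (a point): Point on the lid's axis in the grip bar, 46 mm above its origin: a good TCP place for a grip from above across the bar.
- oil: Bystander: amber oil bottle, 54 mm across, 115 mm high; origin centre of underside.
- bob: Bystander: upright steel measuring bob, 38 mm across, 90 mm high; origin centre of underside.
- spatula: Bystander: small lab spatula lying flat, 180 mm long along its x.
Mind the look-alikes: they are no part of the job. What is meant by the dock is not pink, and is the larger of those in its own colour.

How it is judged (in metres and radians):
On the way, in this order (a step that is already met when the one before it is completed fails the run):
1. the cell sits fully home on the dock, pegs through its foot (horizontal distance between cell and dock_top below 0.004 m and z of cell in the frame of dock_top below 0.003 m and angle between the x axis of cell and the x axis of dock, either way round below 0.1 rad), for 0.2 s.
2. the lid sits on the cell's rim with its lugs in the notches, the cell still home (all of step 1 and horizontal distance between lid_seat and cell_mouth below 0.005 m and z of lid_seat in the frame of cell_mouth between -0.003 and 0.003 m and angle between the x axis of lid and the x axis of cell, either way round below 0.4 rad), for 0.05 s.
At the end, for the whole second after the job is handed in: Cell home on the dock (4 mm sideways, 3 mm height, 0.1 rad); lid seated in its mouth (5 mm sideways, 3 mm height, tilt 0.1 rad), turned clockwise 35 to 55 degrees, lock ring pushed round, lid gripped with over 2 N; bystanders within 30 mm of their starts (all of step 1 and horizontal distance between lid_seat and cell_mouth below 0.005 m and z of lid_seat in the frame of cell_mouth between -0.003 and 0.003 m and angle between cell's own z axis and vertical below 0.06 rad and angle between lid's own z axis and vertical below 0.1 rad and angle between the x axis of lid and the x axis of cell, either way round between 0.61 and 0.96 rad and value of joint lock_ring above 0.15 rad and contact force between the fingers and lid above 2 N and distance of each of oil, bob, spatula from where it was at the start of the episode below 0.03 m); the arm keeps its last pose, push and grip.
It fails at once if the lid is turned on until the lock clicks (value of joint lock_ring above 0.9 rad).
It fails at once if the oil is knocked away (distance of oil from where it was at the start of the episode above 0.03 m).
It fails at once if the bob is knocked away (distance of bob from where it was at the start of the episode above 0.03 m).
It fails at once if the spatula is knocked away (distance of spatula from where it was at the start of the episode above 0.03 m).
It also fails if it takes over 72 s, if anything falls off the work surface, if the arm or the gripper's body presses on something with over 40 N, if the wrist force passes 120 N, or if a joint passes its speed limit or range.

## Robot

A 7-joint arm with a two-finger parallel gripper is mounted at the origin on the work surface. World frame = base frame: x ahead of the robot, y to its left, z up, the work surface at z = 0. Lengths are in m, angles in degrees, forces in N, time in s.
With the tool pointing down it reaches from about 0.425 to 0.95 m from the base axis. Payload 4.7 kg.
Tool frame: the origin (TCP) lies between the finger pads, 19 mm behind the fingertips; this is the grasp point; z points along the fingers, y is the line along which they close (so a half turn about z gives the same grasp; the last joint's range is limited). The gripper opens to 87 mm and grips with 3 to 60 N. Pads are 19 mm wide; open, the fingers measure 117 mm over their backs; the gripper's body (75 mm by 190 mm) begins 51 mm behind the grasp point.
Start: joints at [-64.968, 26.849, -2.785, 87.806, 1.381, 65.374, -4.715], TCP at [0.303, 0.603, 0.241] pointing down, gripper open.
Joint ranges: [-148.3, 148.3], [-19.14, 114.17], [-79.39, 73.82], [5.75, 140.21], [-59.74, 239.74], [12.07, 113.84], [-152.46, 152.46]. Speed limits (degrees/s): [147.25, 147.25, 180, 180, 180, 180, 180].

## Interface

Orientations are given as a 3x3 rotation matrix whose columns are the frame's x, y, z axes.
In Python, from workcell import get_obs, viewer, sign_off gives the robot as it stands. The module is installed in compiled form; this text tells all that it offers.
- The arm moves only by the shell command python3 -m inch 'ROWS'. ROWS is a JSON object of lists of equal length, an entry for each row: "travel": the shift along the tool's x, y, z in mm, a list of three; "delta_rot": the turn, a rotation vector about the tool's x, y, z in degrees, a list of three; "fingers": the opening in per cent of the stroke, from 0 (shut) to 100 (fully open). A call has exactly 10 rows; each row is the pose to reach, as a shift and turn from the pose commanded when the call began, along the tool's axes at that moment; what a row does not reach only later rows make up. A row lasts 1/10 s, in which the tool goes at most 50 mm and 8.59 degrees, less where a joint would pass 70% of its speed; a pose out of reach is approached as far as the arm can. A call with a gripper value outside its range is refused whole. The fingers move at their own pace and stop on an object; the grip force is fixed at half the most. Time passes only in rows, so rows that repeat a pose let the fingers close, or fill a call up. It gives the time, the measured TCP pose, the force, the opening and the grip force at its end, in the units of the state.
- get_obs(): the state, without advancing time (a new reading comes with each control period).
- viewer.camera(name): name is "scene" or "side" or "wrist"; returns a dict with "frame" (400x640x3 uint8, red, green, blue), "fx", "fy", "cx", "cy" (pixels), "origin" and "rotation" of the camera in the world; the wrist camera has in their place "mount" (4x4, takes a point from camera to tool coordinates, whose origin is the TCP and whose axes are the flange's). Camera axes: x right, y up, looking along -z (the intrinsics and any distortion apply to the point x, -y, -z); pixel columns grow to the right and rows downward; lengths in m; the calibration is good to about 2 mm. A picture is of the moment at which its call begins: read the wrist's pose just before it. There is no depth.
- sign_off(): hands the job in; it is judged then, once.
The state is a dict: "time": time; "qpos": joint angles; "joint_vel": joint speeds; "joint_torque": joint torques, N m; "tool_pos": TCP position; "orientation": TCP orientation; "wrist_force": force on the tool from outside, world axes, zero at the start; "moment": the same for the moment, N m; "grip_width": finger opening in m; "grasp_force": force on a finger pad.
Only numpy, scipy, OpenCV 4.12 (cv2) and the standard library are available. Lean on these libraries where they do the work, as an engineer would, in place of code of your own. Each camera call takes 0.05 s, during which the arm holds its last target. There are 200 camera calls.

## Working session

There is one attempt and no reset: what is moved stays moved. The work goes in short steps, Python scripts to look and compute and a shell command to move; the robot and the scene stay as the last step left them, time stands still between calls to the robot, and variables do not carry over. Pictures are saved under pics/ and viewed, at most 10 in all, crops included, and the job is handed in when it is done.

```bash
mkdir -p pics; python3 - <<'E'
from workcell import get_obs, viewer
import cv2, numpy as np, pickle
o=get_obs(); print({k:np.round(v,3).tolist() for k,v in o.items()})
fs=[]
for n in ("scene","side","wrist"):
    o=get_obs(); c=viewer.camera(n); pickle.dump((c,o),open(f"{n}.pkl","wb"))
    print(n,{k:(np.round(v,4).tolist() if k!="frame" else 0) for k,v in c.items()})
    cv2.imwrite(f"pics/{n}0.png",cv2.cvtColor(c["frame"],cv2.COLOR_RGB2BGR))
E
```

```text
{'time': 0.0, 'qpos': [-64.968, 26.9, -2.783, 87.875, 1.382, 65.376, -4.714], 'joint_vel': [-0.139, 0.036, 0.056, -0.081, -0.187, 0.01, -0.088], 'joint_torque': [-0.001, -50.798, -0.081, -23.615, -0.061, 0.038, 0.0], 'tool_pos': [0.303, 0.603, 0.24], 'orientation': [[-0.893, 0.449, -0.001], [0.449, 0.893, -0.002], [-0.0, -0.002, -1.0]], 'wrist_force': [-0.463, 0.048, -0.15], 'moment': [-0.056, 0.023, -0.02], 'grasp_force': 0.0, 'grip_width': 0.087}
scene {'frame': 0, 'fx': 404.0156, 'fy': 404.0156, 'cx': 316.5912, 'cy': 196.0368, 'origin': [1.1293, -0.2081, 0.9544], 'rotation': [[0.3415, -0.7954, 0.5008], [0.9399, 0.2927, -0.176], [-0.0066, 0.5308, 0.8475]]}
side {'frame': 0, 'fx': 386.4208, 'fy': 386.4208, 'cx': 321.1006, 'cy': 206.7431, 'origin': [0.538, -0.8839, 0.532], 'rotation': [[0.9969, 0.0122, -0.0778], [-0.0741, 0.4767, -0.876], [0.0264, 0.879, 0.4761]]}
wrist {'frame': 0, 'fx': 329.5458, 'fy': 329.5458, 'cx': 314.1365, 'cy': 191.8453, 'mount': [[-0.0005, 0.9617, 0.2741, 0.0756], [1.0, 0.0008, -0.0009, 0.0007], [-0.0011, 0.2741, -0.9617, -0.143], [0.0, 0.0, 0.0, 1.0]]}
```

View pics/scene0.png

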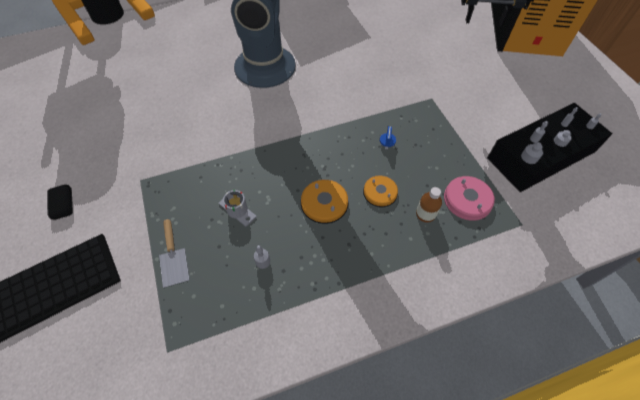

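View pics/side0.png

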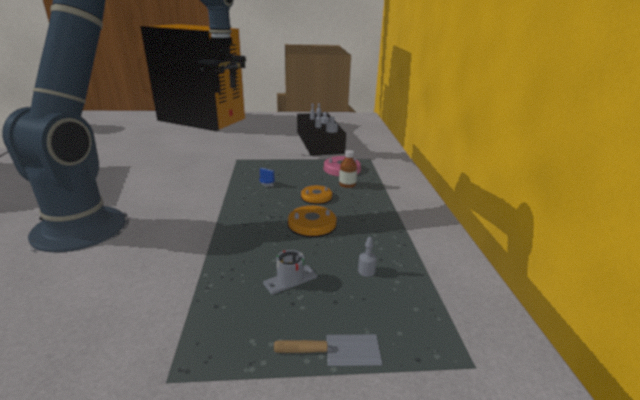

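```bash
cat > h.py <<'E'
import numpy as np, cv2, pickle
from workcell import get_obs, viewer
def grab(n):
    o=get_obs(); c=viewer.camera(n)
    if n=="wrist":
        T=np.eye(4); T[:3,:3]=o["orientation"]; T[:3,3]=o["tool_pos"]; T=T@np.array(c["mount"])
        c["rotation"],c["origin"]=T[:3,:3],T[:3,3]
    c["R"]=np.array(c["rotation"]); c["o"]=np.array(c["origin"]); return c,o
def ray(c,u,v):
    return c["R"]@np.array([(u-c["cx"])/c["fx"],-(v-c["cy"])/c["fy"],-1.])
def cast(c,u,v,z):
    d=ray(c,u,v); return c["o"]+d*(z-c["o"][2])/d[2]
def proj(c,p):
    q=c["R"].T@(np.array(p)-c["o"]); return c["cx"]-c["fx"]*q[0]/q[2], c["cy"]+c["fy"]*q[1]/q[2]
def tri(c1,p1,c2,p2):
    A=[];b=[]
    for c,p in((c1,p1),(c2,p2)):
        d=ray(c,*p); d/=np.linalg.norm(d); P=np.eye(3)-np.outer(d,d); A.append(P); b.append(P@c["o"])
    return np.linalg.lstsq(np.vstack(A),np.hstack(b),rcond=None)[0]
def crop(c,u,v,w,h,k,name):
    f=c["frame"][max(0,v-h):v+h,max(0,u-w):u+w]; im=cv2.resize(f,None,fx=k,fy=k,interpolation=cv2.INTER_CUBIC)
    return cv2.cvtColor(im,cv2.COLOR_RGB2BGR)
E
python3 - <<'E'
from h import *
C={}
for n in("scene","side"):
    c,o=pickle.load(open(n+".pkl","rb")); c["R"]=np.array(c["rotation"]); c["o"]=np.array(c["origin"]); C[n]=c
c,s=C["scene"],C["side"]
def blobs(c,lo,hi,mn=60):
    m=cv2.inRange(cv2.cvtColor(c["frame"],cv2.COLOR_RGB2HSV),lo,hi)
    n,l,st,ce=cv2.connectedComponentsWithStats(m); return [(ce[i].round(1).tolist(),st[i].tolist()) for i in range(1,n) if st[i,4]>mn]
for k,x in C.items():
    print(k,"orange",[b for b in blobs(x,(8,140,90),(28,255,255)) if b[1][4]<4000]); print("blue",blobs(x,(105,140,60),(128,255,255),30))
print("dock xy",cast(c,325,200,.02),cast(c,381,190,.02),"side",cast(s,312,219,.025))
print("cell",tri(c,(235,197),s,(290,257)),"lid",tri(c,(388,137),s,(267,176)))
print("bottle",tri(c,(434,191),s,(349,153)), "bob",tri(c,(260,250),s,(369,240)))
a=crop(c,235,205,32,32,6,0);b=crop(c,325,200,32,32,6,0)
d=crop(s,290,270,32,32,6,0);e=crop(s,267,178,32,32,6,0)
cv2.imwrite("pics/crop1.png",cv2.resize(np.vstack([np.hstack([a,b]),np.hstack([d,e])]),(600,600)))
E
```

```text
scene orange [([73.9, 18.7], [52, 0, 42, 45, 779]), ([142.0, 8.1], [128, 0, 26, 20, 298]), ([547.7, 27.7], [503, 0, 95, 56, 2994]), ([380.4, 190.6], [364, 176, 34, 30, 703]), ([324.1, 200.8], [301, 180, 47, 42, 1379]), ([430.0, 201.4], [421, 193, 19, 16, 157])]
blue [([387.4, 139.4], [380, 127, 16, 20, 167])]
side orange [([114.4, 53.1], [101, 3, 30, 107, 670]), ([184.4, 25.9], [152, 21, 58, 10, 290]), ([235.3, 39.1], [231, 29, 9, 26, 126]), ([230.2, 103.9], [216, 69, 28, 59, 816]), ([345.9, 164.1], [341, 159, 12, 12, 93]), ([315.8, 194.3], [301, 185, 31, 18, 379]), ([311.7, 220.8], [289, 205, 47, 30, 952])]
blue [([266.0, 175.9], [260, 169, 14, 14, 162])]
dock xy [0.59685004 0.00303751 0.02      ] [0.61983415 0.1589809  0.02      ] side [ 0.59211918 -0.01713743  0.025     ]
cell [ 0.53220731 -0.22459649  0.05809596] lid [0.46225615 0.25338087 0.02860724]
bottle [0.71873335 0.24462808 0.10945851] bob [ 0.70490607 -0.20226603  0.07806463]
```

View pics/crop1.png

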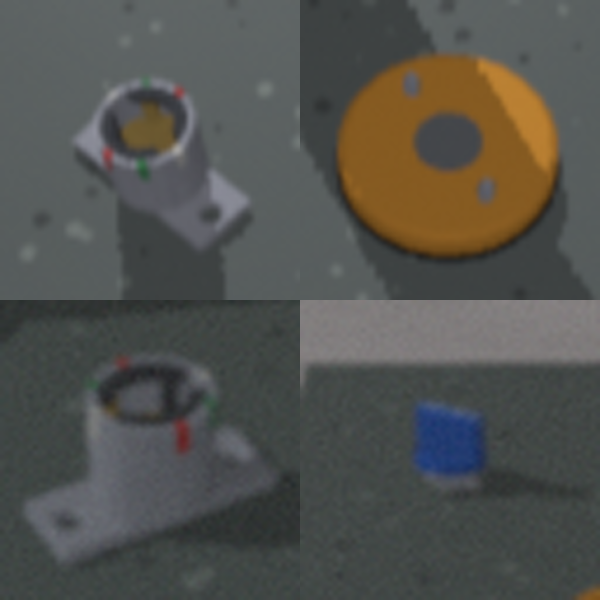

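Big orange ring (scene 325,200) is the yellow dock: it has pegs at ≈(317,186) and (333,208). The look-alikes are the small orange ring (381,190) and the pink one (469,198). The cell is at (235,205), with its foot running from upper left to lower right, and the lid is at (388,137). The crop confirms the choice.

```bash
python3 - <<'E'
from h import *
C={}
for n in("scene","side"):
    c,o=pickle.load(open(n+".pkl","rb")); c["R"]=np.array(c["rotation"]); c["o"]=np.array(c["origin"]); C[n]=c
c,s=C["scene"],C["side"]
a=cast(c,247.8,218.4,.008); b=cast(s,272.1,285.4,.008); d=a-b
print(a,b,(a+b)/2,np.hypot(*d[:2]),np.degrees(np.arctan2(d[1],d[0])))
a=cast(c,316.7,185.7,.037); b=cast(c,332.9,208.5,.037); d=a-b
print(a,b,(a+b)/2,np.hypot(*d[:2]),np.degrees(np.arctan2(d[1],d[0])))
R=np.array(get_obs()["orientation"]); p=np.array(get_obs()["tool_pos"])
print(R.T@(np.array([.597,.0,.24])-p)*1e3)
E
```

```text
[ 0.57275874 -0.20834563  0.008     ] [ 0.49726887 -0.25640226  0.008     ] [ 0.53501381 -0.23237394  0.008     ] 0.0894883224476772 32.4807060925498
[ 0.55598488 -0.00594603  0.037     ] [0.63822456 0.00946095 0.037     ] [0.59710472 0.00175746 0.037     ] 0.08367041808235012 -169.38906386425893
[-533.41988407 -406.48468906    1.03833319]
```

```bash
python3 -m inch '{"travel":[[-40,-30,0],[-80,-60,0],[-120,-90,0],[-160,-120,0],[-200,-150,0],[-240,-180,0],[-280,-210,0],[-320,-240,0],[-360,-270,0],[-390,-293,0]],"delta_rot":[[0,0,8],[0,0,16],[0,0,24],[0,0,32],[0,0,40],[0,0,48],[0,0,56],[0,0,64],[0,0,72],[0,0,80]],"fingers":[100,100,100,100,100,100,100,100,100,100]}' ; python3 -m inch '{"travel":[[0,0,0],[0,0,0],[0,0,0],[0,0,0],[0,0,0],[0,0,0],[0,0,0],[0,0,0],[0,0,0],[0,0,0]],"delta_rot":[[0,0,0],[0,0,0],[0,0,0],[0,0,0],[0,0,0],[0,0,0],[0,0,0],[0,0,0],[0,0,0],[0,0,0]],"fingers":[100,100,100,100,100,100,100,100,100,100]}'
python3 - <<'E'
from h import *
c,o=grab("wrist"); pickle.dump(c,open("w1.pkl","wb")); print(o["tool_pos"],o["orientation"],o["qpos"])
for n,p in dict(lid=(.462,.253,.05),dock=(.597,.002,.025),small=(.62,.159,.02)).items(): print(n,proj(c,p))
cv2.imwrite("pics/w1.png",cv2.cvtColor(c["frame"],cv2.COLOR_RGB2BGR))
E
```

```text
time: 1.15
tool_pos: [0.5209, 0.1626, 0.2414]
orientation: [[0.295, 0.955, 0.0], [0.955, -0.295, -0.001], [-0.0, 0.001, -1.0]]
wrist_force: [0.9, -0.1, -0.2]
grip_width: 0.0874
grasp_force: 0.0
time: 2.15
tool_pos: [0.52, 0.1662, 0.2412]
orientation: [[0.287, 0.958, 0.0], [0.958, -0.287, 0.0], [0.0, -0.0, -1.0]]
wrist_force: [0.0, -0.0, 0.7]
grip_width: 0.0872
grasp_force: 0.0
[0.52000631 0.16618226 0.24123736] [[ 2.87166652e-01  9.57880637e-01  1.19367772e-05]
 [ 9.57880631e-01 -2.87166651e-01  1.01018278e-04]
 [ 1.00191297e-04 -1.75750731e-05 -9.99999995e-01]] [-40.20530921  15.1236766   22.02883907 106.59548709  -6.52742863
  59.5001815  -32.23486248]
lid (np.float64(232.65237563293653), np.float64(108.17090881965447))
dock (np.float64(413.324770186665), np.float64(277.46370464078984))
small (np.float64(402.81374200477995), np.float64(148.87816805879535))
```

View pics/w1.png

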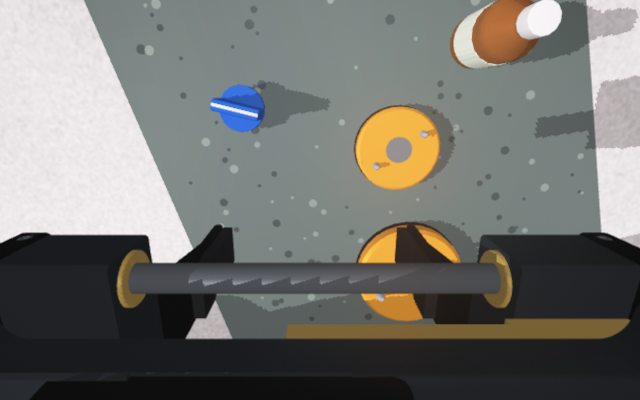

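The wrist view shows the lid at (242,108), with its white line from (211,105) to (258,115). The small ring is at (398,150), and the real dock is half hidden by the fingers at (408,270). I'll measure the lid and go to a pose that shows the dock clear.

```bash
python3 -m inch '{"travel":[[-30,15,0],[-65,32,0],[-105,51,0],[-145,71,0],[-185,91,0],[-220,108,0],[-245,120,0],[-245,120,0],[-245,120,0],[-245,120,0]],"delta_rot":[[0,0,0],[0,0,0],[0,0,0],[0,0,0],[0,0,0],[0,0,0],[0,0,0],[0,0,0],[0,0,0],[0,0,0]],"fingers":[100,100,100,100,100,100,100,100,100,100]}'
python3 - <<'E'
from h import *
w=pickle.load(open("w1.pkl","rb"))
def line(c,m,z):
    ys,xs=np.nonzero(m); P=np.array([cast(c,x,y,z)[:2] for x,y in zip(xs,ys)])
    (cx,cy),(a,b),t=cv2.minAreaRect((P*1e4).astype(np.float32)); 
    bx=cv2.boxPoints(((cx,cy),(a,b),t))/1e4; e=[bx[1]-bx[0],bx[2]-bx[1]]; e=max(e,key=np.linalg.norm)
    return cx/1e4,cy/1e4,a/10,b/10,np.degrees(np.arctan2(e[1],e[0]))
hsv=cv2.cvtColor(w["frame"],cv2.COLOR_RGB2HSV)
blue=cv2.inRange(hsv,(100,120,60),(130,255,255))
hull=cv2.convexHull(np.argwhere(blue)[:,::-1].astype(np.int32)); hm=np.zeros_like(blue); cv2.fillConvexPoly(hm,hull,255); hm=cv2.dilate(hm,np.ones((3,3)))
white=cv2.inRange(hsv,(0,0,190),(180,90,255))&hm
n,l,st,ce=cv2.connectedComponentsWithStats(white); i=1+np.argmax(st[1:,4]); print(st[i])
print("lid line",line(w,l==i,.0535))
c,o=grab("wrist"); pickle.dump(c,open("w2.pkl","wb")); print(o["tool_pos"],proj(c,(.597,.002,.025)))
hsv=cv2.cvtColor(c["frame"],cv2.COLOR_RGB2HSV); m=cv2.inRange(hsv,(10,120,90),(30,255,255))
n,l,st,ce=cv2.connectedComponentsWithStats(m); print([(st[i].tolist(),ce[i]) for i in range(1,n) if st[i,4]>300])
cv2.imwrite("pics/w2.png",cv2.cvtColor(c["frame"],cv2.COLOR_RGB2BGR))
E
```

```text
time: 3.2
tool_pos: [0.5646, -0.1014, 0.241]
orientation: [[0.285, 0.958, -0.0], [0.958, -0.285, 0.001], [0.001, -0.001, -1.0]]
wrist_force: [-1.0, -0.1, 0.4]
grip_width: 0.0871
grasp_force: 0.0
[210 102  48  15 188]
lid line (0.463401611328125, 0.251569482421875, 3.5128787994384765, 46.61361083984375, np.float32(-30.546698))
[ 0.56462149 -0.10140672  0.24100316] (np.float64(316.1181493065817), np.float64(65.32003159013911))
[([252, 0, 124, 131, 11304], array([312.98858811,  64.02990092])), ([117, 250, 33, 58, 907], array([128.95479603, 278.81697905])), ([480, 251, 33, 57, 869], array([499.48101266, 279.5155351 ])), ([287, 319, 343, 20, 5334], array([470.15166854, 329.81477315]))]
```

View pics/w2.png

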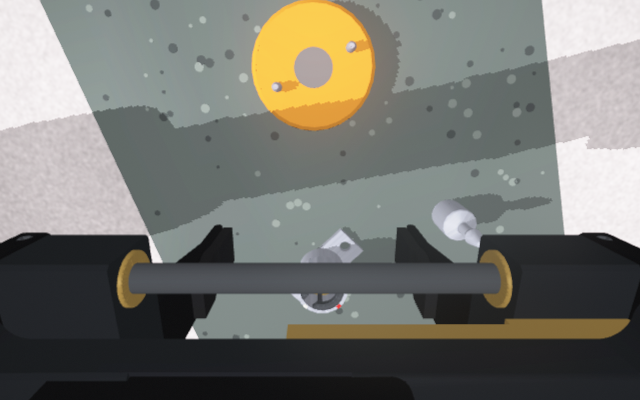

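The dock is clear here: pad centre (313,67), peg tips near (351,46) and (278,87). The cell's mouth is at (322,290) and the bob at (460,220). I'll measure the pegs and move to look at the cell.

```bash
python3 -m inch '{"travel":[[-25,-7,0],[-55,-15,0],[-90,-24,0],[-125,-34,0],[-160,-43,0],[-190,-52,0],[-210,-57,0],[-210,-57,0],[-210,-57,0],[-210,-57,0]],"delta_rot":[[0,0,6],[0,0,12],[0,0,18],[0,0,24],[0,0,30],[0,0,36],[0,0,41],[0,0,41],[0,0,41],[0,0,41]],"fingers":[100,100,100,100,100,100,100,100,100,100]}'
python3 - <<'E'
from h import *
c=pickle.load(open("w2.pkl","rb")); f=c["frame"]
hsv=cv2.cvtColor(f,cv2.COLOR_RGB2HSV); m=cv2.inRange(hsv,(0,0,120),(180,80,255))
for u,v in((351,46),(278,87),(313,67)):
    n,l,st,ce=cv2.connectedComponentsWithStats(m[v-25:v+25,u-25:u+25]); k=1+np.argmin(np.hypot(*(ce[1:]-25).T)); print(st[k],ce[k]+[u-25,v-25])
for z in(.04,.038):
    a=cast(c,351.3,46,z);b=cast(c,277.8,86.8,z);d=a-b;print((a+b)/2,np.hypot(*d[:2]),np.degrees(np.arctan2(d[1],d[0])))
print("pad",cast(c,313.2,67,.025))
c,o=grab("wrist"); pickle.dump(c,open("w3.pkl","wb")); print(o["tool_pos"],proj(c,(.533,-.229,.06)))
u,v=map(int,proj(c,(.533,-.229,.04))); print(u,v)
cv2.imwrite("pics/w3.png",cv2.resize(cv2.cvtColor(c["frame"],cv2.COLOR_RGB2BGR)[0:240,u-150:u+150],None,fx=2.5,fy=2.5,interpolation=cv2.INTER_CUBIC))
E
```

```text
time: 4.25
tool_pos: [0.451, -0.2858, 0.241]
orientation: [[0.843, 0.538, 0.0], [0.538, -0.843, 0.001], [0.001, -0.001, -1.0]]
wrist_force: [0.4, 0.6, 0.4]
grip_width: 0.0871
grasp_force: 0.0
[20 20 10 11 85] [350.61176471  46.21176471]
[19 20 10 10 75] [276.21333333  86.45333333]
[   6    5   38   41 1218] [312.89244663  66.95073892]
[5.94160870e-01 8.60709715e-05 4.00000000e-02] 0.08116897602833288 10.908028179974208
[5.94206698e-01 2.52964456e-04 3.80000000e-02] 0.08164082539526507 10.908028179974226
pad [0.59368288 0.00130889 0.025     ]
[ 0.45096039 -0.28577528  0.24104102] (np.float64(311.32485547759813), np.float64(71.06658873923949))
311 72
```

View pics/w3.png

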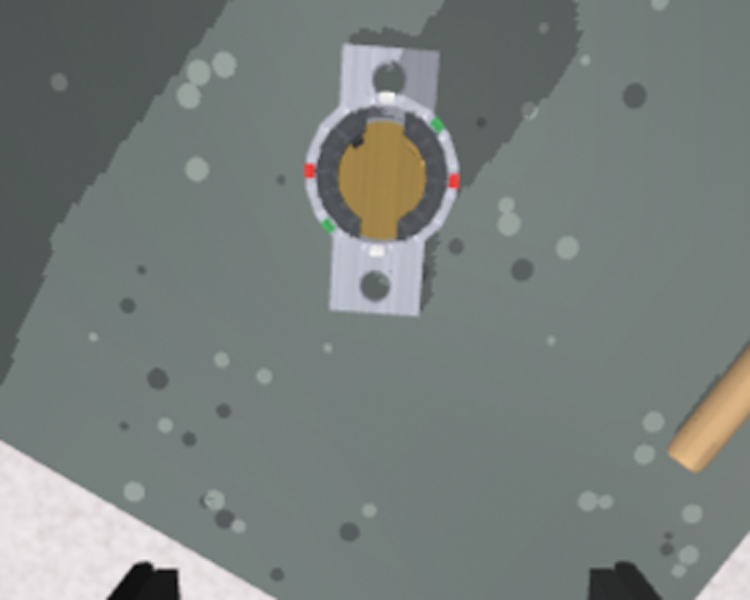

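The crop shows the cell's mouth centred at about image (313.7,70). The holes are at (317,31) and (311,114), and the white marks run along the foot's axis.

```bash
python3 - <<'E'
from h import *
c=pickle.load(open("w3.pkl","rb"))
def pr(a,b,z):
    a=cast(c,*a,z);b=cast(c,*b,z);d=a-b;print((a+b)/2,np.hypot(*d[:2]),np.degrees(np.arctan2(d[1],d[0])));return (a+b)/2
h=pr((317,31.2),(311,114.4),.008); r=pr((284.6,68.4),(342.6,72.4),.06); w=pr((315.8,39.2),(311.8,100.4),.06)
c2=pickle.load(open("w2.pkl","rb")); a=cast(c2,350.6,46.2,.037);b=cast(c2,276.2,86.45,.037);print((a+b)/2,np.hypot(*(a-b)[:2]),np.degrees(np.arctan2(*(a-b)[[1,0]])))
o=get_obs(); R=np.array(o["orientation"]); t=(r+w)/2*.6+h*.4; t[2]=.048
print(t,R.T@(t-o["tool_pos"])*1e3, np.degrees(np.arctan2(R[1,0],R[0,0])))
E
```

```text
[ 0.53480927 -0.23050819  0.008     ] 0.0847276555004796 28.16206226001296
[ 0.53464069 -0.23049663  0.06      ] 0.05378468071642928 118.82076672709341
[ 0.53460115 -0.23064441  0.06      ] 0.05340180095866701 28.551694064276646
[0.59316349 0.00073534 0.037     ] 0.08246073190969842 10.295404090997396
[ 0.53469626 -0.23054559  0.048     ] [100.36445993  -1.43433217 193.07302782] 32.554881136334764
```

```bash
python3 -m inch '{"travel":[[25,0,30],[60,-1,70],[90,-1,110],[100,-1.4,140],[100,-1.4,150],[100,-1.4,160],[100,-1.4,172],[100,-1.4,184],[100,-1.4,193],[100,-1.4,193]],"delta_rot":[[0,0,1],[0,0,2],[0,0,3],[0,0,4.2],[0,0,4.2],[0,0,4.2],[0,0,4.2],[0,0,4.2],[0,0,4.2],[0,0,4.2]],"fingers":[100,100,100,100,100,100,100,100,100,100]}'; python3 -m inch '{"travel":[[0,0,0],[0,0,0],[0,0,0],[0,0,0],[0,0,0],[0,0,0],[0,0,0],[0,0,0],[0,0,0],[0,0,0]],"delta_rot":[[0,0,0],[0,0,0],[0,0,0],[0,0,0],[0,0,0],[0,0,0],[0,0,0],[0,0,0],[0,0,0],[0,0,0]],"fingers":[50,50,50,50,50,50,50,50,50,50]}'
```

```text
time: 5.3
tool_pos: [0.5326, -0.2331, 0.0474]
orientation: [[0.882, 0.471, -0.001], [0.471, -0.882, 0.001], [-0.001, -0.001, -1.0]]
wrist_force: [-0.0, 0.0, 0.1]
grip_width: 0.0869
grasp_force: 0.0
time: 6.3
tool_pos: [0.5333, -0.2325, 0.0484]
orientation: [[0.882, 0.471, -0.0], [0.471, -0.882, 0.001], [0.0, -0.001, -1.0]]
wrist_force: [-2.0, 3.3, 5.4]
grip_width: 0.0559
grasp_force: 30.0
```

```bash
python3 -m inch '{"travel":[[0,0,-15],[0,0,-40],[0,0,-60],[15,-17,-60],[40,-44,-60],[70,-78,-60],[100,-111,-60],[130,-144,-60],[150,-166,-60],[161,-178,-60]],"delta_rot":[[0,0,0],[0,0,0],[0,0,0],[0,0,2],[0,0,5],[0,0,8],[0,0,11],[0,0,14],[0,0,16],[0,0,17.5]],"fingers":[50,50,50,50,50,50,50,50,50,50]}'; python3 -m inch '{"travel":[[0,0,0],[0,0,0],[0,0,0],[0,0,0],[0,0,0],[0,0,0],[0,0,0],[0,0,0],[0,0,0],[0,0,0]],"delta_rot":[[0,0,0],[0,0,0],[0,0,0],[0,0,0],[0,0,0],[0,0,0],[0,0,0],[0,0,0],[0,0,0],[0,0,0]],"fingers":[50,50,50,50,50,50,50,50,50,50]}'
python3 - <<'E'
from h import *
c,o=grab("scene"); s,_=grab("side"); pickle.dump((c,s,o),open("d1.pkl","wb")); print(np.round(o["qpos"],1),o["tool_pos"])
u,v=map(int,proj(c,(.594,.001,.05)));U,V=map(int,proj(s,(.594,.001,.05))); print(u,v,U,V)
cv2.imwrite("pics/d1.png",np.hstack([crop(c,u,v,40,50,5,0),crop(s,U,V,40,50,5,0)]))
E
```

```text
time: 7.3
tool_pos: [0.592, 0.0041, 0.1078]
orientation: [[0.982, 0.188, -0.0], [0.188, -0.982, 0.001], [-0.0, -0.001, -1.0]]
wrist_force: [-0.1, -0.3, -5.3]
grip_width: 0.0558
grasp_force: 30.0
time: 8.3
tool_pos: [0.5916, -0.0002, 0.1082]
orientation: [[0.983, 0.184, -0.0], [0.184, -0.983, 0.0], [-0.0, -0.0, -1.0]]
wrist_force: [0.4, 0.2, -4.9]
grip_width: 0.0555
grasp_force: 30.0
[-33.4  32.6  40.5 108.5 -27.6  49.1 -58.1] [ 5.91578887e-01 -2.06969639e-04  1.08197210e-01]
324 193 312 207
```

View pics/d1.png

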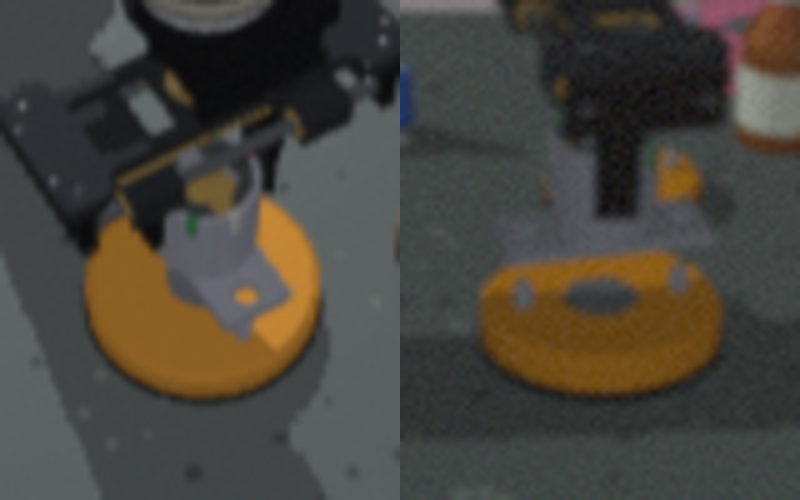

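```bash
python3 - <<'E'
from h import *
c,s,o=pickle.load(open("d1.pkl","rb")); x=np.array([.983,.184,0])
print("cell from hole",cast(c,333,202.4,.068)-.042*x, "expect",o["tool_pos"]+.0023*x)
z=.039
a=cast(s,312-40+523/5-80,207-50+290/5,z-.003);b=cast(s,312-40+677/5-80,207-50+273/5,z-.003); print("pegs side",a,b,(a+b)/2)
l=cast(s,272+(498-400)/5,157+238/5,.064);r=cast(s,272+(712-400)/5,157+238/5,.064);print(l,r,(l+r)/2)
E
```

```text
cell from hole [0.59674363 0.00116506 0.068     ] expect [5.93839787e-01 2.16230361e-04 1.08197210e-01]
pegs side [ 0.55224153 -0.01432004  0.036     ] [0.63361804 0.0015092  0.036     ] [ 0.59292979 -0.00640542  0.036     ]
[ 0.53966627 -0.00934612  0.064     ] [ 0.64955651 -0.01208068  0.064     ] [ 0.59461139 -0.0107134   0.064     ]
```

```bash
python3 -m inch '{"travel":[[0,-0.8,3],[0,-0.8,6],[0,-0.8,9],[0,-0.8,12],[0,-0.8,15],[0,-0.8,18],[0,-0.8,21],[0,-0.8,23],[0,-0.8,25],[0,-0.8,25]],"delta_rot":[[0,0,0],[0,0,0],[0,0,0],[0,0,0],[0,0,0],[0,0,0],[0,0,0],[0,0,0],[0,0,0],[0,0,0]],"fingers":[50,50,50,50,50,50,50,50,50,50]}'
```

```text
time: 9.4
tool_pos: [0.5913, 0.0006, 0.0829]
orientation: [[0.983, 0.184, -0.0], [0.184, -0.983, 0.0], [-0.0, -0.0, -1.0]]
wrist_force: [-0.3, -0.2, -5.5]
grip_width: 0.0556
grasp_force: 30.0
```

```bash
python3 -m inch '{"travel":[[0,0,1],[0,0,2],[0,0,4],[0,0,5],[0,0,6],[0,0,7],[0,0,8],[0,0,9],[0,0,10],[0,0,10]],"delta_rot":[[0,0,0],[0,0,0],[0,0,0],[0,0,0],[0,0,0],[0,0,0],[0,0,0],[0,0,0],[0,0,0],[0,0,0]],"fingers":[50,50,50,50,50,50,50,50,50,50]}'
```

```text
time: 10.4
tool_pos: [0.5915, 0.0005, 0.0735]
orientation: [[0.983, 0.184, -0.0], [0.184, -0.983, 0.0], [0.0, -0.0, -1.0]]
wrist_force: [-1.0, 0.0, -2.7]
grip_width: 0.0554
grasp_force: 30.0
```

```bash
python3 -m inch '{"travel":[[0,0,1],[0,0,1.5],[0,0,1.5],[0,0,1],[0,0,0],[0,0,0],[0,0,0],[0,0,0],[0,0,0],[0,0,0]],"delta_rot":[[0,0,0],[0,0,0],[0,0,0],[0,0,0],[0,0,0],[0,0,0],[0,0,0],[0,0,0],[0,0,0],[0,0,0]],"fingers":[50,50,50,50,50,100,100,100,100,100]}'; python3 -m inch '{"travel":[[0,0,-8],[0,0,-20],[0,0,-40],[0,0,-65],[0,0,-90],[0,0,-115],[0,0,-140],[0,0,-160],[0,0,-170],[0,0,-170]],"delta_rot":[[0,0,0],[0,0,0],[0,0,0],[0,0,0],[0,0,0],[0,0,0],[0,0,0],[0,0,0],[0,0,0],[0,0,0]],"fingers":[100,100,100,100,100,100,100,100,100,100]}'
```

```text
time: 11.4
tool_pos: [0.5916, 0.0005, 0.0733]
orientation: [[0.983, 0.184, 0.0], [0.184, -0.983, -0.0], [0.0, 0.0, -1.0]]
wrist_force: [-0.2, -0.8, -0.5]
grip_width: 0.0844
grasp_force: 0.0
time: 12.4
tool_pos: [0.5922, 0.0003, 0.2451]
orientation: [[0.983, 0.184, 0.003], [0.184, -0.983, 0.001], [0.004, -0.0, -1.0]]
wrist_force: [-0.1, -0.0, 0.0]
grip_width: 0.0869
grasp_force: 0.0
```

```bash
python3 -m inch '{"travel":[[8,7,0],[16,14,0],[24,21,0],[32,28,0],[40,35,0],[50,42,0],[60,50,0],[70,60,0],[77,65,0],[77,65,0]],"delta_rot":[[0,0,-8],[0,0,-16],[0,0,-24],[0,0,-32],[0,0,-40],[0,0,-48],[0,0,-56],[0,0,-64],[0,0,-72],[0,0,-80]],"fingers":[100,100,100,100,100,100,100,100,100,100]}'; python3 -m inch '{"travel":[[0,0,0],[0,0,0],[0,0,0],[0,0,0],[0,0,0],[0,0,0],[0,0,0],[0,0,0],[0,0,0],[0,0,0]],"delta_rot":[[0,0,-8],[0,0,-16],[0,0,-24],[0,0,-32],[0,0,-40],[0,0,-48],[0,0,-56],[0,0,-59],[0,0,-59],[0,0,-59]],"fingers":[100,100,100,100,100,100,100,100,100,100]}'
python3 - <<'E'
from h import *
c,o=grab("wrist"); pickle.dump(c,open("w4.pkl","wb")); print(np.round(o["tool_pos"],4),np.round(o["orientation"],4).tolist(),np.round(o["qpos"]))
u,v=map(int,proj(c,(.594,.001,.085))); print(u,v)
cv2.imwrite("pics/w4.png",cv2.resize(cv2.cvtColor(c["frame"],cv2.COLOR_RGB2BGR)[0:170,u-100:u+100],None,fx=3.5,fy=3.5,interpolation=cv2.INTER_CUBIC))
E
```

```text
time: 13.4
tool_pos: [0.6791, -0.0501, 0.2414]
orientation: [[-0.015, 1.0, -0.002], [1.0, 0.015, -0.001], [-0.001, -0.002, -1.0]]
wrist_force: [-0.6, -0.3, 0.8]
grip_width: 0.0872
grasp_force: 0.0
time: 14.4
tool_pos: [0.6786, -0.0492, 0.2422]
orientation: [[-0.862, 0.507, -0.002], [0.507, 0.862, 0.0], [0.002, -0.001, -1.0]]
wrist_force: [0.6, -0.2, 0.3]
grip_width: 0.0872
grasp_force: 0.0
[ 0.6786 -0.0492  0.2422] [[-0.8619, 0.507, -0.0018], [0.507, 0.8619, 0.0002], [0.0016, -0.0008, -1.0]] [-8. 28. 13. 88. -6. 66. 65.]
313 70
```

View pics/w4.png

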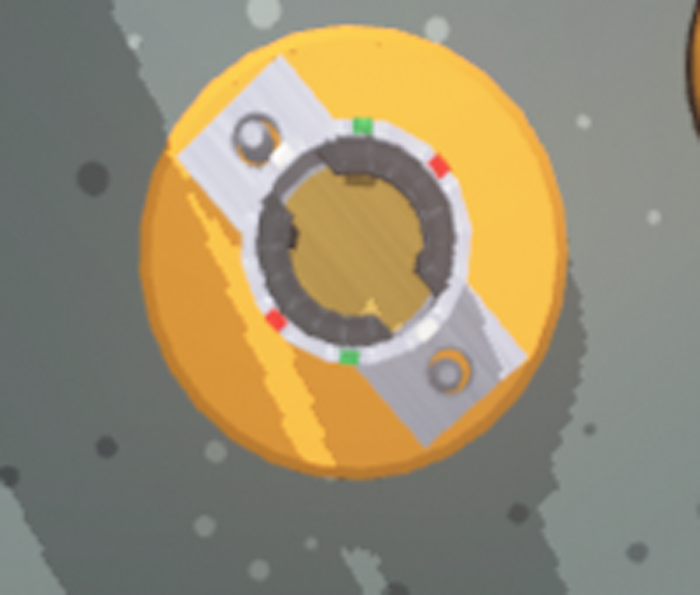

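The crop shows the cell seated: both pegs stand in the holes, with the whites on the peg line at crop (284,155) and (428,330). Next I'll measure the mouth and view the lid at the same tool yaw.

```bash
python3 -m inch '{"travel":[[30,19,0],[65,41,0],[105,66,0],[145,91,0],[185,117,0],[220,139,0],[238,150,0],[238,150,0],[238,150,0],[238,150,0]],"delta_rot":[[0,0,0],[0,0,0],[0,0,0],[0,0,0],[0,0,0],[0,0,0],[0,0,0],[0,0,0],[0,0,0],[0,0,0]],"fingers":[100,100,100,100,100,100,100,100,100,100]}'
python3 - <<'E'
from h import *
c=pickle.load(open("w4.pkl","rb")); q=lambda p:(213+p[0]/3.5,p[1]/3.5)
for a,b in(((363,125),(350,357)),((439,166),(275,320)),((284,155),(428,330))):
    a=cast(c,*q(a),.085);b=cast(c,*q(b),.085);d=a-b;print(((a+b)/2).round(4),np.hypot(*d[:2]),np.degrees(np.arctan2(d[1],d[0])))
c,o=grab("wrist"); pickle.dump(c,open("w5.pkl","wb"))
hsv=cv2.cvtColor(c["frame"],cv2.COLOR_RGB2HSV)[:220]
blue=cv2.inRange(hsv,(100,120,60),(130,255,255)); n,l,st,ce=cv2.connectedComponentsWithStats(blue)
hm=np.zeros_like(blue); cv2.fillConvexPoly(hm,cv2.convexHull(np.argwhere(blue)[:,::-1].astype(np.int32)),255); hm=cv2.dilate(hm,np.ones((3,3)))
white=cv2.inRange(hsv,(0,0,190),(180,90,255))&hm
n,l,st,ce=cv2.connectedComponentsWithStats(white); i=1+np.argmax(st[1:,4]); print(st[i],ce[i])
ys,xs=np.nonzero(l==i); P=np.array([cast(c,x,y,.0535)[:2] for x,y in zip(xs,ys)]); print(cv2.minAreaRect((P*1e3).astype(np.float32)))
m=P.mean(0); e=np.linalg.svd(P-m)[2][0]; t=(P-m)@e; mid=m+e*(t.max()+t.min())/2; print("lid",mid,np.degrees(np.arctan2(e[1],e[0])))
R=np.array(o["orientation"]); print(o["tool_pos"],np.degrees(np.arctan2(R[1,0],R[0,0])),R.T@(np.r_[mid,.046]-o["tool_pos"])*1e3)
E
```

```text
time: 15.45
tool_pos: [0.5505, 0.1987, 0.2432]
orientation: [[-0.861, 0.508, 0.0], [0.508, 0.861, -0.001], [-0.001, -0.001, -1.0]]
wrist_force: [-0.6, -0.3, 0.5]
grip_width: 0.0872
grasp_force: 0.0
[0.5939 0.0023 0.085 ] 0.05349021456276249 146.12901730665664
[0.5939 0.0021 0.085 ] 0.05355779069180068 100.97133041976217
[0.5941 0.0025 0.085 ] 0.05355567032774288 -169.28807242958993
[313  43   4  52 207] [314.49275362  68.62318841]
((463.41680908203125, 251.56985473632812), (2.9028449058532715, 45.45608139038086), 59.41379165649414)
lid [0.46341016 0.25155837] -30.51982013489879
[0.55049775 0.19872316 0.24319798] 149.4411659444326 [102.01892579   1.33877571 197.11214489]
```

```bash
python3 -m inch '{"travel":[[25,0,30],[60,1,70],[90,1.3,110],[102,1.3,140],[102,1.3,155],[102,1.3,168],[102,1.3,178],[102,1.3,188],[102,1.3,196],[102,1.3,196]],"delta_rot":[[0,0,0],[0,0,0],[0,0,0],[0,0,0],[0,0,0],[0,0,0],[0,0,0],[0,0,0],[0,0,0],[0,0,0]],"fingers":[100,100,100,100,80,70,60,60,60,60]}'; python3 -m inch '{"travel":[[0,0,0],[0,0,0],[0,0,0],[0,0,0],[0,0,0],[0,0,0],[0,0,0],[0,0,0],[0,0,0],[0,0,0]],"delta_rot":[[0,0,0],[0,0,0],[0,0,0],[0,0,0],[0,0,0],[0,0,0],[0,0,0],[0,0,0],[0,0,0],[0,0,0]],"fingers":[60,60,60,60,60,60,60,60,60,60]}'
```

```text
time: 16.5
tool_pos: [0.4622, 0.2528, 0.0464]
orientation: [[-0.862, 0.506, -0.001], [0.506, 0.862, -0.001], [0.001, -0.001, -1.0]]
wrist_force: [0.1, 0.2, -0.1]
grip_width: 0.0538
grasp_force: 0.0
time: 17.5
tool_pos: [0.4623, 0.2533, 0.0472]
orientation: [[-0.863, 0.506, -0.0], [0.506, 0.863, 0.0], [0.0, 0.0, -1.0]]
wrist_force: [0.3, 0.5, -0.4]
grip_width: 0.0523
grasp_force: 0.0
```

```bash
python3 -m inch '{"travel":[[-1,-0.5,0.5],[-1.8,-0.9,1],[-1.8,-0.9,1],[-1.8,-0.9,1],[-1.8,-0.9,1],[-1.8,-0.9,1],[-1.8,-0.9,1],[-1.8,-0.9,1],[-1.8,-0.9,1],[-1.8,-0.9,1]],"delta_rot":[[0,0,0],[0,0,0],[0,0,0],[0,0,0],[0,0,0],[0,0,0],[0,0,0],[0,0,0],[0,0,0],[0,0,0]],"fingers":[60,60,60,60,40,20,5,5,5,5]}'; python3 -m inch '{"travel":[[0,0,0],[0,0,0],[0,0,0],[0,0,0],[0,0,0],[0,0,0],[0,0,0],[0,0,0],[0,0,0],[0,0,0]],"delta_rot":[[0,0,0],[0,0,0],[0,0,0],[0,0,0],[0,0,0],[0,0,0],[0,0,0],[0,0,0],[0,0,0],[0,0,0]],"fingers":[5,5,5,5,5,5,5,5,5,5]}'; python3 -c "
from h import *
c,o=grab('wrist'); f=c['frame'];print(o['tool_pos']); pickle.dump(c,open('w6.pkl','wb'))"
```

```text
time: 18.5
tool_pos: [0.4634, 0.2516, 0.0462]
orientation: [[-0.863, 0.506, -0.0], [0.506, 0.863, -0.0], [0.0, -0.0, -1.0]]
wrist_force: [-1.0, -0.7, -0.5]
grip_width: 0.0118
grasp_force: 3.4
time: 19.5
tool_pos: [0.4634, 0.2517, 0.0462]
orientation: [[-0.863, 0.506, 0.0], [0.506, 0.863, 0.0], [0.0, 0.0, -1.0]]
wrist_force: [0.9, 0.2, -1.7]
grip_width: 0.0119
grasp_force: 30.0
[0.46342908 0.25166273 0.04624272]
```

```bash
python3 -m inch '{"travel":[[0,0,-15],[0,0,-45],[0,0,-80],[-15,-9,-104],[-50,-31,-104],[-90,-56,-104],[-130,-81,-104],[-170,-106,-104],[-210,-131,-104],[-239,-149,-104]],"delta_rot":[[0,0,0],[0,0,0],[0,0,0],[0,0,-4],[0,0,-10],[0,0,-17],[0,0,-24],[0,0,-31],[0,0,-37],[0,0,-41.4]],"fingers":[5,5,5,5,5,5,5,5,5,5]}'; python3 -m inch '{"travel":[[0,0,0],[0,0,0],[0,0,0],[0,0,0],[0,0,0],[0,0,0],[0,0,0],[0,0,0],[0,0,0],[0,0,0]],"delta_rot":[[0,0,0],[0,0,0],[0,0,0],[0,0,0],[0,0,0],[0,0,0],[0,0,0],[0,0,0],[0,0,0],[0,0,0]],"fingers":[5,5,5,5,5,5,5,5,5,5]}'
python3 - <<'E'
from h import *
c,o=grab("scene"); s,_=grab("side"); pickle.dump((c,s,o),open("d2.pkl","wb")); print(np.round(o["qpos"],1),o["tool_pos"])
u,v=map(int,proj(c,(.594,.001,.08)));U,V=map(int,proj(s,(.594,.001,.08))); print(u,v,U,V)
cv2.imwrite("pics/d2.png",np.hstack([crop(c,u,v,36,42,7,0),crop(s,U,V,20,42,7,0)]))
E
```

```text
time: 20.55
tool_pos: [0.5952, -0.0017, 0.1503]
orientation: [[-0.982, -0.191, 0.001], [-0.191, 0.982, -0.001], [-0.0, -0.001, -1.0]]
wrist_force: [-0.2, 0.3, -0.5]
grip_width: 0.0119
grasp_force: 30.0
time: 21.55
tool_pos: [0.5942, 0.0022, 0.1502]
orientation: [[-0.982, -0.191, -0.0], [-0.191, 0.982, 0.0], [-0.0, 0.0, -1.0]]
wrist_force: [-0.3, 1.0, -1.3]
grip_width: 0.0121
grasp_force: 30.0
[ -5.5  24.6   1.6 104.6  -0.9  50.7  97.5] [0.59422093 0.00221178 0.15022482]
324 187 312 196
```

View pics/d2.png

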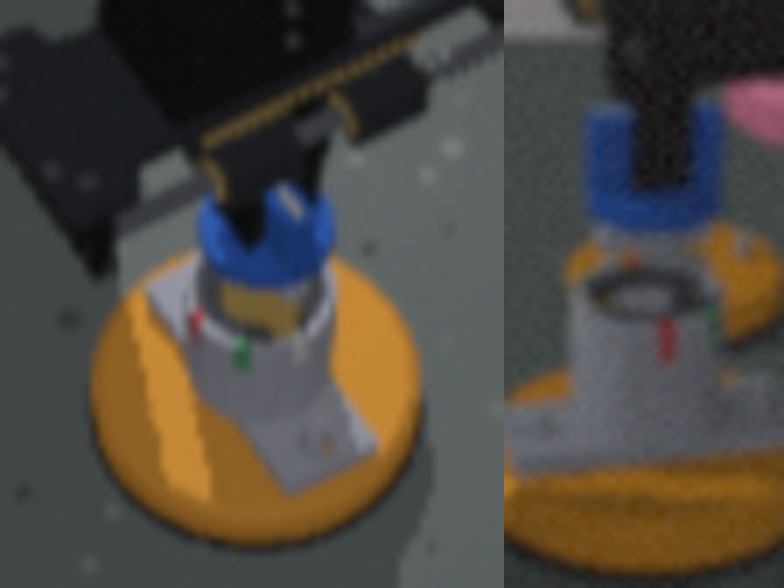

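The scene half shows the disc at crop x 200–333 over the rim at 193–335. The side half shows the disc at 587–722 over the body at 569–722. I'll compare both with predicted pixels.

```bash
python3 - <<'E'
from h import *
c,s,o=pickle.load(open("d2.pkl","rb")); t=np.array(o["tool_pos"]); t[2]+=-.046+.019; m=np.array([.594,.002,.082])
for n,cam in(("scene",c),("side",s)):
    a,b=np.array(proj(cam,t)),np.array(proj(cam,m)); print(n,"pred lid",a,"cell",b,"d",a-b, "px/m x,y",(np.array(proj(cam,m+[.01,0,0]))-b)/10,(np.array(proj(cam,m+[0,.01,0]))-b)/10)
# measured silhouettes: edges by colour
for n,cam in(("scene",c),("side",s)):
    f=cv2.resize(cam["frame"],None,fx=4,fy=4,interpolation=cv2.INTER_CUBIC); hsv=cv2.cvtColor(f,cv2.COLOR_RGB2HSV)
    u,v=[int(4*x) for x in proj(cam,t)]
    bl=cv2.inRange(hsv,(105,110,40),(130,255,255))[:,u-80:u+80]
    for r in range(v-8,v+12,4):
        x=np.nonzero(bl[r])[0]; print(n,"disc row",r/4,(x.min()+u-80)/4,(x.max()+u-80)/4,(x.min()+x.max()+2*u-160)/8)
E
```

```text
scene pred lid [324.7771689  177.66763595] cell [324.50152326 186.70436607] d [ 0.27564564 -9.03673012] px/m x,y [0.13653393 0.30465664] [ 0.36163486 -0.11145244]
side pred lid [313.01261995 181.49429477] cell [312.66827948 196.10660013] d [  0.34434047 -14.61230536] px/m x,y [ 0.38767655 -0.00389444] [-0.02119137 -0.17428973]
scene disc row 175.5 316.5 335.5 326.0
scene disc row 176.5 316.25 335.5 325.875
scene disc row 177.5 316.25 335.75 326.0
scene disc row 178.5 316.5 335.75 326.125
scene disc row 179.5 316.75 335.5 326.125
side disc row 179.25 303.75 323.0 313.375
side disc row 180.25 303.5 322.75 313.125
side disc row 181.25 303.5 322.75 313.125
side disc row 182.25 303.5 322.5 313.0
side disc row 183.25 303.75 322.5 313.125
```

```bash
python3 -m inch '{"travel":[[0.8,-0.4,3],[0.8,-0.4,6],[0.8,-0.4,9],[0.8,-0.4,12],[0.8,-0.4,15],[0.8,-0.4,17],[0.8,-0.4,19],[0.8,-0.4,21],[0.8,-0.4,22],[0.8,-0.4,22]],"delta_rot":[[0,0,0],[0,0,0],[0,0,0],[0,0,0],[0,0,0],[0,0,0],[0,0,0],[0,0,0],[0,0,0],[0,0,0]],"fingers":[5,5,5,5,5,5,5,5,5,5]}'
```

```text
time: 22.65
tool_pos: [0.5934, 0.0017, 0.1281]
orientation: [[-0.982, -0.191, -0.0], [-0.191, 0.982, 0.0], [0.0, 0.0, -1.0]]
wrist_force: [0.6, -0.6, -0.7]
grip_width: 0.0116
grasp_force: 30.0
```

```bash
python3 -m inch '{"travel":[[0,0,2],[0,0,4],[0,0,6],[0,0,7],[0,0,8],[0,0,9],[0,0,10],[0,0,11],[0,0,12],[0,0,12]],"delta_rot":[[0,0,0],[0,0,0],[0,0,0],[0,0,0],[0,0,0],[0,0,0],[0,0,0],[0,0,0],[0,0,0],[0,0,0]],"fingers":[5,5,5,5,5,5,5,5,5,5]}'
```

```text
time: 23.65
tool_pos: [0.5935, 0.0017, 0.1162]
orientation: [[-0.982, -0.191, 0.0], [-0.191, 0.982, 0.0], [-0.0, 0.0, -1.0]]
wrist_force: [0.2, -0.3, -0.9]
grip_width: 0.0117
grasp_force: 30.0
```

```bash
python3 -m inch '{"travel":[[0,0,0.3],[0,0,0.6],[0,0,0.8],[0,0,1],[0,0,1],[0,0,1],[0,0,1],[0,0,1],[0,0,1],[0,0,1]],"delta_rot":[[0,0,0],[0,0,0],[0,0,0],[0,0,0],[0,0,0],[0,0,0],[0,0,0],[0,0,0],[0,0,0],[0,0,0]],"fingers":[5,5,5,5,5,5,5,5,5,5]}'
```

```text
time: 24.65
tool_pos: [0.5936, 0.0017, 0.1161]
orientation: [[-0.982, -0.191, 0.0], [-0.191, 0.982, 0.0], [-0.0, 0.0, -1.0]]
wrist_force: [-2.2, 0.7, 6.7]
grip_width: 0.0117
grasp_force: 30.0
```

```bash
python3 -m inch '{"travel":[[0,0,-0.7],[0,0,-0.7],[0,0,-0.7],[0,0,-0.7],[0,0,-0.7],[0,0,-0.7],[0,0,-0.7],[0,0,-0.7],[0,0,-0.7],[0,0,-0.7]],"delta_rot":[[0,0,2],[0,0,5],[0,0,8],[0,0,11],[0,0,14],[0,0,17],[0,0,20],[0,0,23],[0,0,25],[0,0,25]],"fingers":[5,5,5,5,5,5,5,5,5,5]}'
```

```text
time: 25.65
tool_pos: [0.5936, 0.0011, 0.1161]
orientation: [[-0.97, 0.242, 0.0], [0.242, 0.97, -0.001], [-0.001, -0.001, -1.0]]
wrist_force: [-0.7, -2.0, 3.1]
grip_width: 0.0117
grasp_force: 30.0
```

```bash
python3 -m inch '{"travel":[[0,0,0],[0,0,0],[0,0,0],[0,0,0],[0,0,0],[0,0,0],[0,0,0],[0,0,0],[0,0,0],[0,0,0]],"delta_rot":[[0,0,2],[0,0,5],[0,0,8],[0,0,11],[0,0,14],[0,0,17],[0,0,19],[0,0,20],[0,0,20],[0,0,20]],"fingers":[5,5,5,5,5,5,5,5,5,5]}'; python3 -m inch '{"travel":[[0,0,0],[0,0,0],[0,0,0],[0,0,0],[0,0,0],[0,0,0],[0,0,0],[0,0,0],[0,0,0],[0,0,0]],"delta_rot":[[0,0,0],[0,0,0],[0,0,0],[0,0,0],[0,0,0],[0,0,0],[0,0,0],[0,0,0],[0,0,0],[0,0,0]],"fingers":[5,5,5,5,5,5,5,5,5,5]}'
python3 - <<'E'
from h import *
c,o=grab("scene"); s,_=grab("side"); print(np.degrees(np.arctan2(o["orientation"][1][0],o["orientation"][0][0])),o["moment"],o["wrist_force"])
u,v=map(int,proj(c,(.594,.001,.09)));U,V=map(int,proj(s,(.594,.001,.09)))
cv2.imwrite("pics/d3.png",np.hstack([crop(c,u,v,36,42,7,0),crop(s,U,V,20,42,7,0)]))
E
```

```text
time: 26.65
tool_pos: [0.5936, 0.0012, 0.1161]
orientation: [[-0.829, 0.559, 0.0], [0.559, 0.829, -0.0], [-0.0, -0.0, -1.0]]
wrist_force: [-1.6, -4.2, 4.1]
grip_width: 0.0119
grasp_force: 30.0
time: 27.65
tool_pos: [0.5936, 0.0012, 0.1161]
orientation: [[-0.829, 0.559, 0.0], [0.559, 0.829, -0.0], [-0.0, -0.0, -1.0]]
wrist_force: [-1.4, -3.8, 4.5]
grip_width: 0.0116
grasp_force: 30.0
145.9988655466725 [-0.87378132  0.34902808  0.05635143] [-1.43124424 -3.81631587  4.51060642]
```

View pics/d3.png

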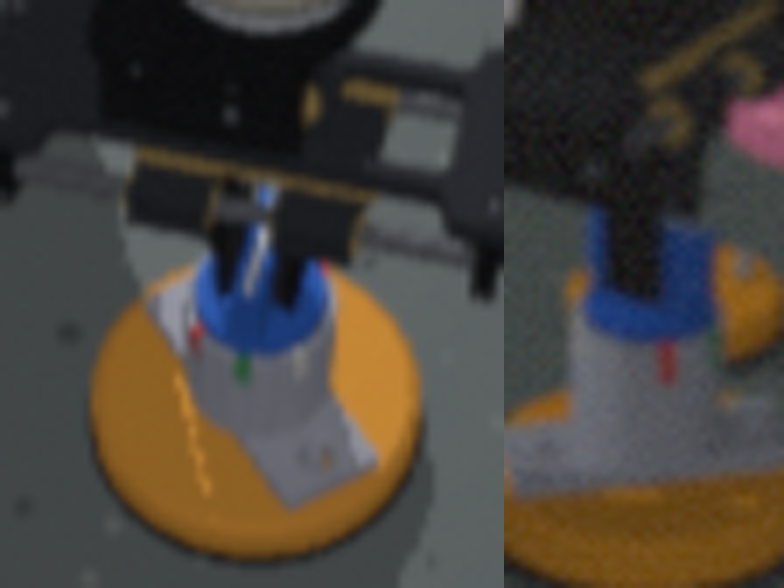

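The picture shows the disc flat on the rim, with the bar's white line pointing to the green mark at crop (243,368). The cell is still on the pegs. The spring moment of 0.056 N m fits the half-way position.

```bash
python3 -c "
from workcell import sign_off
print(sign_off())"
```

```text
the job is handed in; nothing more can be done
None
```

The job is handed in at about 28 s on the robot clock, verdict not shown. The cell is home on the yellow dock, and the lid is seated and still gripped at 30 N, turned clockwise about 45° to the green marks. The bottle, bob and spatula were not touched.

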